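# Slide the lid off the adapter box

### The job

Open the wooden box whose lid has the yellow handle: lift the lid's handle end over the box's front lip, draw the lid out of its grooves towards that end until it is clear, and lay it flat, handle up, in the middle of the bamboo coaster. Leave the lid of the box with the black handle where it is.

Things in the scene. Friction and masses are not known exactly. Their poses are not given: they have to be found in the camera images.
- yellow_lid (a point): Mid-point of the plate of the loose lid with the yellow handle (0.11 kg): white-painted wood, 150 (x) x 90 (y) x 6 mm, z up. Handle: round yellow bar, 10 mm thick, 76 mm long, parallel to y, axis at x = -45 and 31 mm above this point, on 8 mm posts at y = -34 and +34 (60 mm free bar between, 23 mm free beneath). Front end x = -75, rear end x = +75.
- yellow_box: Fixed brown wooden box under it, 172 x 111 x 70 mm; origin mid-underside, -x (front) towards robot. Shut lid lies on ledges at z = 50, centred, axes as box's, 2.5 mm side play. Front wall top: stop lip 7 mm above ledges. Black strips at x = 20 to 78 roof the side grooves, 6 mm over the lid: it tilts as the handle rises (10 mm clears the lip; past 13 it binds). Drawn 60+ mm to -x it is free.
- coaster: Fixed rectangular pale bamboo coaster board, 180 (x) x 140 (y) x 8 mm thick; origin at the centre of its underside, z up. The lid may lie on it at any yaw.
- black_lid (a point): Mid-point of the plate of the lid on the other box: a bystander, same sizes and axes as the yellow-handled lid and box, but with a black handle. Loose; to be left alone.

How it is judged:
By the outcome, as a careful person would: the job done as asked, in the order asked, and still so for the second after the job is handed in, with the robot touching nothing.
It also fails if it takes over 48 s, if anything falls off the work surface, if the arm or the gripper's body presses on something with over 40 N, if the wrist force passes 120 N, or if a joint passes its speed limit or range.

### The arm

A 6-joint arm with a two-finger parallel gripper is mounted at the origin on the work surface. World frame = base frame: x ahead of the robot, y to its left, z up, the work surface at z = 0. Lengths are in m, angles in rad, forces in N, time in s.
With the tool pointing down it reaches from about 0.275 to 0.875 m from the base axis. Payload 12.5 kg.
Tool frame: the origin (TCP) lies on the centre line of the jaws, within the pads' length; the fingertips stand r.finger_overhang ahead of it and the grasp point (between the pads) lies 3 mm ahead of it (r.finger_overhang is the distance from the TCP to the fingertips, in m); z points along the fingers, y is the direction in which the jaws open and shut (so a half turn about z gives the same grasp; the last joint's range is limited). The gripper opens to 85 mm and grips with 20 to 120 N. Pads are 22 mm wide; open, the fingers measure 114 mm over their backs; the gripper's body (76 mm by 85 mm) begins 54 mm behind the grasp point. The pads swing forward as they close: fully open they stand 13 mm farther back than shut.
Start: joints at [1.111, 0.351, 1.652, -0, 1.139, -0.085], TCP at [0.201, 0.512, 0.253] pointing down, gripper open.
Joint ranges: [-2.75, 2.75], [-0.79, 2.1], [0.01, 2.65], [-1.57, 4.71], [0.07, 3.14], [-2.87, 2.87]. Speed limits (rad/s): [2.22, 2.22, 2.79, 3.14, 3.14, 3.14].

### API

Orientations are given as a unit quaternion [x, y, z, w].
In Python, from cell import r, optics gives the robot as it stands. The module is installed in compiled form; this text tells all that it offers. Calls block until the motion is done:
- r.move_to(position, orientation): joint-space move of the TCP to a pose.
- r.move_linear(position, rot=None, vel=0.15): straight line of the TCP; rot=None keeps the orientation; vel is the mean speed in m/s.
- r.set_joints(angles): joint-space move.
- r.set_gripper(opening, squeeze=None): opening from 0.0 (shut) to 1.0 (fully open); squeeze is the grip in N (None keeps the last); returns when the fingers have stopped.
- r.sleep(seconds).
- r.inverse_kinematics(position, orientation): joint angles nearest the present ones, or None.
- optics.get_image(name): name is "scene" or "top" or "wrist"; returns a dict with "pixels" (384x512x3 uint8, red, green, blue), "depth" (384x512 float32, m along the optical axis (not along the pixel's ray), 0 where there is no reading), "fx", "fy", "cx", "cy" (pixels), "camera_from_world" (4x4, takes a point from world to camera coordinates); the wrist camera has in their place "mount" (4x4, takes a point from camera to tool coordinates, whose origin is the TCP and whose axes are the flange's). Camera axes: x right, y down, z forward; pixel columns grow to the right and rows downward; lengths in m; the calibration is good to about 2 mm. A picture is of the moment at which its call begins: read the wrist's pose just before it.
A pose or a line that the arm cannot do raises r.PlanningError and nothing moves.
- r.hand_in(): hands the job in, once; it reports no verdict.
Readings, each from a call of its own:
- r.current_t(): time.
- r.current_q(): joint angles.
- r.current_qvel(): joint speeds.
- r.current_effort(): joint torques, N m.
- r.current_tool_pos(): TCP position.
- r.current_ee_rot(): TCP orientation.
- r.current_contact_force(): force on the tool from outside, world axes, zero at the start.
- r.current_torque(): the same for the moment, N m.
- r.current_opening(): opening from 0.0 (shut) to 1.0 (fully open).
Only numpy, scipy, OpenCV 4.12 (cv2) and the standard library are available. Lean on these libraries where they do the work, as an engineer would, in place of code of your own. Each camera call takes 0.05 s, during which the arm holds its last target. There are 200 camera calls.

## Working session

There is one attempt and no reset: what is moved stays moved. The work goes in short steps, each a Python script; the robot and the scene stay as the last script left them, time stands still between calls to the robot, and variables do not carry over. Pictures are saved under pics/ and viewed, about 8 in all and at most 12, crops included, and the job is handed in when it is done.

```bash
mkdir -p pics; python3 - <<'E'
from cell import r,optics
import cv2,numpy as np
for n in ("scene","top"):
    d=optics.get_image(n); cv2.imwrite(f"pics/{n}0.png",d["pixels"][...,::-1]); np.savez(f"{n}0.npz",**d)
    print(n,d["fx"],d["cx"],d["cy"],np.round(d["camera_from_world"],3).tolist(),(d["depth"]>0).mean())
print(r.finger_overhang,r.current_t(),r.current_ee_rot(),r.current_tool_pos())
E
```

```text
scene 376.48879902889706 254.0117575902479 188.9766064332411 [[-0.263, 0.965, -0.014, 0.178], [0.815, 0.215, -0.538, -0.471], [-0.516, -0.153, -0.843, 1.106], [0.0, 0.0, 0.0, 1.0]] 0.9960428873697916
top 453.94148919742776 250.45974602900867 192.7894288373583 [[0.002, -1.0, 0.009, 0.004], [-0.983, -0.003, -0.182, 0.622], [0.182, -0.009, -0.983, 0.909], [0.0, 0.0, 0.0, 1.0]] 0.9956614176432291
0.022 0.1 [ 1.86301405e-01  9.82492500e-01 -5.06750389e-04 -1.31917724e-04] [0.20121455 0.51158867 0.25279948]
```

View pics/top0.png

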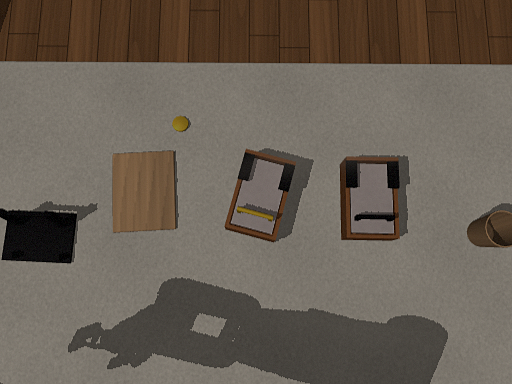

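View pics/scene0.png

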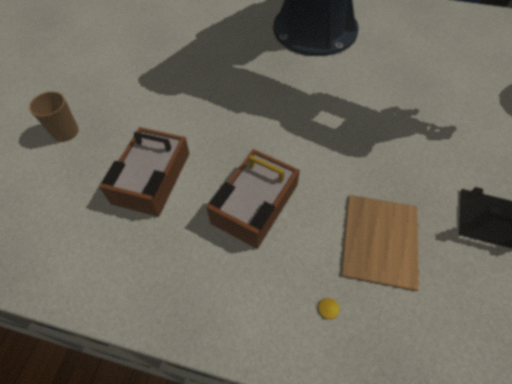

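The top view shows the yellow-handled box at about (260,195) with its bar at (256,214), the black one at (371,198) and the coaster at (145,190). The yellow disc at (180,124) is a distractor.

```bash
cat > h.py <<'E'
import numpy as np,cv2
from scipy.spatial.transform import Rotation as R
def plane(d,uv,z,wfc=None):
    """cast pixels onto world plane at height z"""
    W=np.linalg.inv(d["camera_from_world"]) if wfc is None else wfc
    uv=np.atleast_2d(uv).astype(float)
    ray=np.c_[(uv[:,0]-d["cx"])/d["fx"],(uv[:,1]-d["cy"])/d["fy"],np.ones(len(uv))]@W[:3,:3].T
    s=(z-W[2,3])/ray[:,2]
    return W[:3,3]+ray*s[:,None]
def blobs(mask,amin=60):
    c,_=cv2.findContours(mask.astype(np.uint8),cv2.RETR_EXTERNAL,cv2.CHAIN_APPROX_NONE)
    return [k[:,0] for k in c if cv2.contourArea(k)>amin]
def rect(p):
    """min-area rectangle of world xy points -> centre, long side, short side, yaw of long axis"""
    (c,s,a)=cv2.minAreaRect((p[:,:2]*1000).astype(np.float32))
    if s[0]<s[1]: s=s[::-1]; a+=90
    a=(a+90)%180-90
    return np.round(np.array(c),1),np.round(s,1),round(a,1)
def masks(px):
    h,s,v=[x.astype(int) for x in cv2.split(cv2.cvtColor(px,cv2.COLOR_RGB2HSV))]
    return dict(yellow=(h>20)&(h<34)&(s>150)&(v>80), wood=(h<22)&(s>70)&(v>60), white=(s<40)&(v>125))
def wristframe(r,d): 
    T=np.eye(4);T[:3,:3]=R.from_quat(r[1]).as_matrix();T[:3,3]=r[0]
    return T@d["mount"]
E
python3 - <<'E'
from h import *
for n in("top","scene"):
    d=dict(np.load(n+"0.npz")); m=masks(d["pixels"])
    for k,z in (("yellow",.084),("wood",.008),("white",.056)):
        for b in blobs(m[k]): print(n,k,b.mean(0).round(),*rect(plane(d,b,z)))
    # depth: rim at z .07
    v,u=np.mgrid[:384,:512]; Z=d["depth"]
    P=np.stack([(u-d["cx"])/d["fx"]*Z,(v-d["cy"])/d["fy"]*Z,Z],-1)
    W=np.linalg.inv(d["camera_from_world"]); P=P@W[:3,:3].T+W[:3,3]
    for b in blobs((P[...,2]>.045)&(P[...,2]<.1)&(P[...,0]>.3)): print(n,"high",b.mean(0).round(),*rect(plane(d,b,.07)))
E
```

```text
top yellow [255. 213.] [574.8  -2.4] [75.2  9.9] 74.6
top yellow [180. 123.] [766.9 157.2] [31.9 31.1] -89.7
top wood [493. 231.] [ 553.7 -524. ] [100.5  82.7] 87.5
top wood [283. 202.] [609.6 -66.9] [51.6  9.2] -13.6
top wood [396. 201.] [ 613.3 -319.9] [54.6  8.9] -3.2
top wood [247. 219.] [592.2  -6.3] [117.3 116.8] 75.0
top wood [365. 200.] [ 623.8 -260.6] [186.9 132.1] -2.2
top wood [143. 191.] [635.1 245.4] [179.1 138.6] 3.4
top wood [270. 157.] [713.9 -38.6] [117.9  11.3] 74.8
top wood [294.  55.] [963.5 -97.3] [67.3 35.8] -89.6
top wood [264.  49.] [978.5 -26.2] [67.2 66.8] -89.6
top wood [204.  36.] [1010.3  118. ] [132.2  69. ] 0.4
top wood [13. 39.] [1020.5  557.8] [152.1  89.3] -0.3
top wood [486.  31.] [1027.7 -561.2] [168.4 136.6] -0.3
top wood [442.  28.] [1027.8 -455.6] [165.4  68.9] -0.0
top wood [413.  32.] [1027.3 -383.9] [165.3  69.1] -0.0
top wood [383.  31.] [1026.8 -312. ] [165.1  68.6] 0.0
top wood [353.  31.] [1026.3 -240.3] [165.2  68.5] -0.2
top wood [323.  31.] [1025.9 -168.7] [164.6  68.9] -0.0
top wood [294.  23.] [1047.   -97.3] [120.9  68.2] 0.4
top wo
[... 1886 characters left out ...]
 [29.7 29.6] 10.0
scene yellow [268. 166.] [576.    1.1] [80.  14.3] 68.4
scene wood [381. 243.] [637.3 245.5] [181.2 140.6] 3.3
scene wood [261. 191.] [598.3 -18.7] [206.1 140.2] -17.6
scene wood [127. 149.] [ 556.4 -332.8] [76.4 12.3] -0.1
scene wood [153. 170.] [ 590.7 -265.1] [207.1 156.4] -4.1
scene wood [ 54. 120.] [ 509.  -554.6] [187.6  84.2] 48.7
scene white [329. 119.] [398.8  97.8] [53.2 29.6] 76.3
scene white [282. 167.] [477.4 -87.6] [1453.9  991.5] -76.1
scene high [496. 215.] [566.4 426.9] [61.7 32.6] -72.5
scene high [254. 193.] [627.5 -12.3] [174.8 117.4] -15.2
scene high [144. 166.] [ 622.  -244.5] [175.2 123.9] -1.1
scene high [ 52. 110.] [ 536.3 -506.9] [134.   77.3] 58.1
```

```bash
cat >> h.py <<'E'
def quat(yaw,tilt=0,flip=1):
    """tool down, jaws (tool y) along object x at yaw(deg); tilt(deg) about object +y lifts the -x end"""
    A=R.from_matrix(np.array([[0,flip,0],[flip,0,0],[0,0,-1.]]).T)
    return (R.from_euler("z",yaw,degrees=True)*R.from_euler("y",tilt,degrees=True)*A).as_quat()
E
python3 - <<'E'
from h import *
from cell import r,optics
for f in(1,-1): print(f,r.inverse_kinematics([.575,-.0024,.2],quat(-15.2,0,f)),r.inverse_kinematics([.59,.243,.2],quat(3.4,0,f)))
f=min((1,-1),key=lambda f:abs(r.inverse_kinematics([.575,-.0024,.2],quat(-15.2,0,f))[5]))
print("flip",f)
r.move_to([.575,-.0024,.23],quat(-15.2,0,f)); r.sleep(.2)
p=(r.current_tool_pos(),r.current_ee_rot()); d=optics.get_image("wrist")
W=wristframe(p,d); cv2.imwrite("pics/w1.png",d["pixels"][...,::-1])
m=masks(d["pixels"])
for b in blobs(m["yellow"]): print(b.mean(0).round(),*rect(plane(d,b,.084,W)))
v,u=np.mgrid[:384,:512];Z=d["depth"]
P=np.stack([(u-d["cx"])/d["fx"]*Z,(v-d["cy"])/d["fy"]*Z,Z],-1)@W[:3,:3].T+W[:3,3]
for b in blobs((P[...,2]>.045)&(P[...,2]<.1)): print("high",*rect(plane(d,b,.07,W)))
print(r.current_t(),p[0])
E
```

```text
1 [-8.51311540e-02  4.54548600e-01  1.63837565e+00 -4.44089210e-16
  1.04866841e+00  1.80158892e-01] [ 3.17753017e-01  5.63491610e-01  1.45912505e+00 -4.44089210e-16
  1.11897600e+00  2.58411822e-01]
-1 None NoneTraceback (most recent call last):
  File "<stdin>", line 4, in <module>
  File "<stdin>", line 4, in <lambda>
TypeError: 'NoneType' object is not subscriptable
```

```bash
cat > look.py <<'E'
import sys
from h import *
from cell import r,optics
def look(name,zy=.084,zh=.07):
    r.sleep(.2)
    p=(r.current_tool_pos(),r.current_ee_rot()); d=optics.get_image("wrist")
    W=wristframe(p,d); cv2.imwrite(f"pics/{name}.png",d["pixels"][...,::-1])
    for b in blobs(masks(d["pixels"])["yellow"]): print("yellow",b.mean(0).round(),*rect(plane(d,b,zy,W)))
    v,u=np.mgrid[:384,:512];Z=d["depth"]
    P=np.stack([(u-d["cx"])/d["fx"]*Z,(v-d["cy"])/d["fy"]*Z,Z],-1)@W[:3,:3].T+W[:3,3]
    for b in blobs((P[...,2]>.045)&(P[...,2]<.1)&(Z>.12)): print("high",b.mean(0).round(),*rect(plane(d,b,zh,W)))
    print("t",r.current_t(),"tcp",p[0],"F",r.current_contact_force()); return d,W,P
E
python3 - <<'E'
from look import *
r.move_to([.575,-.0024,.23],quat(-15.2)); look("w1")
E
```

```text
yellow [256. 178.] [5.753e+02 1.000e-01] [79.6  8.7] 74.4
high [317. 339.] [ 589. -195.] [114.4  46.8] -1.2
high [310. 169.] [620.2 -11.7] [170.1 111.8] -15.2
t 2.6167 tcp [ 0.57498507 -0.00188819  0.23005064] F [ 0.01085846  0.18387494 -0.12758335]
```

View pics/w1.png

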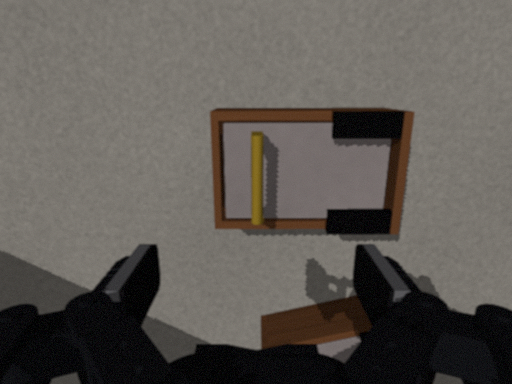

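The wrist view shows the bar at (256,178), agreeing with the top view to about 2 mm. The grasp position is clear of everything.

```bash
python3 - <<'E'
from look import *
r.set_gripper(.5)
r.move_linear([.5752,-.0014,.13],quat(-15.2),vel=.12)
r.move_linear([.5752,-.0014,.087],vel=.06)
print(r.current_contact_force())
r.set_gripper(0,40); print(r.current_opening(),r.current_contact_force(),r.current_torque()); look("w2")
E
```

```text
[-0.14649561  0.70480521 -0.03541554]
0.09882644728528966 [-1.41900202 -0.11537283  4.99851258] [ 0.01611046  0.1881544  -0.05678442]
yellow [255. 266.] [575.6   0.9] [84.4  9.4] 74.9
high [377. 338.] [621.7 -62.2] [19.2  4.1] -59.3
high [316. 230.] [620.5 -11.1] [167.2 113. ] -15.2
t 5.6083 tcp [ 0.57536773 -0.00140175  0.08735428] F [-0.95254312  0.41654655  6.23392881]
```

View pics/w2.png

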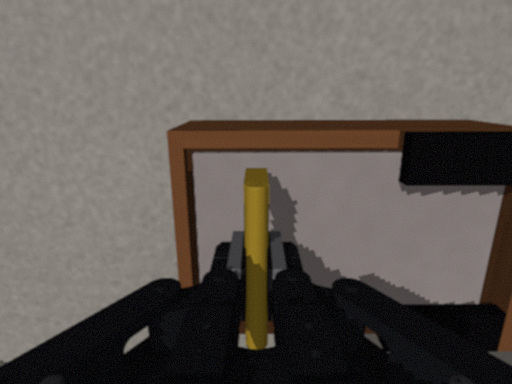

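```bash
cat >> h.py <<'E'
YAW=-15.2; TH=5.4
def tcp_after(tcp0,th,draw,up=0):
    """TCP after lid turned th deg about its rear bottom edge, moved draw m to box -x and up"""
    Z=R.from_euler("z",YAW,degrees=True); v=np.array([-.120,0,.037])
    dv=R.from_euler("y",th,degrees=True).apply(v)-v
    return tcp0+Z.apply(dv+[-draw,0,up])
E
python3 - <<'E'
from look import *
import json
t0=np.array(r.current_tool_pos()); json.dump(t0.tolist(),open("t0.json","w"))
r.set_gripper(0,60)
for th in (2.7,TH):
    r.move_linear(tcp_after(t0,th,0),quat(YAW,th),vel=.03); print(th,np.round(r.current_contact_force(),1),np.round(r.current_torque(),2))
r.sleep(.2)
r.move_linear(tcp_after(t0,TH,.012),vel=.04); print(np.round(r.current_contact_force(),1),np.round(r.current_torque(),2)); look("w3",.0955)
E
```

```text
2.7 [ 0.2 -0.  -0.3] [-0.02 -0.1   0.02]
5.4 [ 1.3 -0.1 -0.5] [-0.03 -0.13  0.03]
[-0.1  0.3 -0.7] [ 0.   -0.06  0.02]
yellow [257. 341.] [558.4 -32.4] [9.6 4.5] -77.9
yellow [257. 213.] [573.4  23.9] [41.7  9.1] 74.2
high [358. 234.] [610.9  -9.1] [156.9 122.9] -11.2
t 7.4333 tcp [0.56778224 0.0006698  0.09852501] F [-0.56923879  0.11314257  0.43929406]
```

View pics/w3.png

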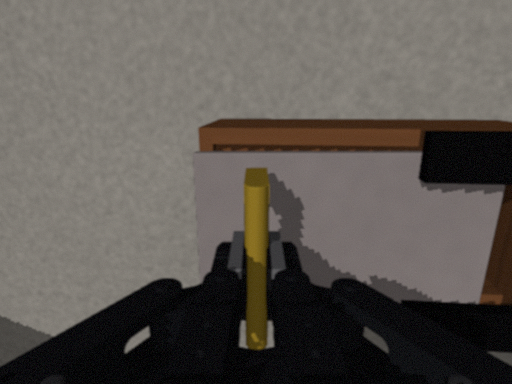

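```bash
python3 - <<'E'
from look import *
import json
t0=np.array(json.load(open("t0.json")))
P=lambda s:print(s,np.round(r.current_contact_force(),1),np.round(r.current_torque(),2),r.current_opening())
r.move_linear(tcp_after(t0,TH,.064),vel=.06);P("64")
r.move_linear(tcp_after(t0,TH,.09,.004),vel=.06);P("90")
r.move_linear(tcp_after(t0,TH,.12,.07),quat(YAW,TH),vel=.1);P("up")
C=np.array([.636,.2454,0]); cy=3.4
bar=C+R.from_euler("z",cy,degrees=True).apply([-.045,0,0])
r.move_linear([bar[0]-.03,bar[1],.16],quat(cy,0),vel=.15)
r.move_linear([bar[0],bar[1],.10],vel=.12);P("over")
r.sleep(.2)
d=optics.get_image("scene"); cv2.imwrite("pics/s4.png",d["pixels"][...,::-1]); print(r.current_t())
E
```

```text
64 [-0.  -1.  -1.2] [-0.    0.01 -0.  ] 0.08992075112061329
90 [-0.5  0.1 -1.5] [-0.06 -0.02 -0.01] 0.0915252782578108
up [ 0.7 -0.2 -1.4] [-0.02 -0.04  0.02] 0.09097193465876521
over [-0.2 -0.3 -1.7] [ 0.03 -0.02  0.  ] 0.09366871768146885
12.5917
```

View pics/s4.png

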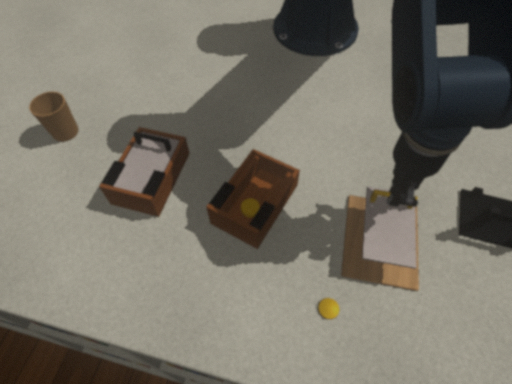

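The lid is held level over the coaster. The open box is at (255,195) and the black lid hasn't moved. Next I lower it until contact.

```bash
python3 - <<'E'
from look import *
p=np.array(r.current_tool_pos()); C=np.array([.636,.2454,0])
p[:2]=(C+R.from_euler("z",3.4,degrees=True).apply([-.045,0,0]))[:2]
r.move_linear([p[0],p[1],.052],vel=.08); f0=r.current_contact_force()[2]
z=.052
while z>.042:
    z-=.001; r.move_linear([p[0],p[1],z],vel=.03); f=r.current_contact_force()[2]-f0
    if f>4: break
print("contact z",z,f,r.current_torque())
r.sleep(.2); r.set_gripper(.3); r.sleep(.2); print(r.current_contact_force())
r.move_linear([p[0],p[1],.12],vel=.1)
r.move_linear([p[0]-.20,p[1],.25],vel=.3); r.sleep(.3)
for n in("top","scene"):
    d=optics.get_image(n); cv2.imwrite(f"pics/{n}5.png",d["pixels"][...,::-1]); np.savez(f"{n}5.npz",**d)
    m=masks(d["pixels"])
    for b in blobs(m["yellow"]): print(n,"yellow",b.mean(0).round(),*rect(plane(d,b,.042)))
    for b in blobs(m["wood"]):
        if np.linalg.norm(plane(d,b,.008)[:,:2].mean(0)-C[:2])<.12: print(n,"wood",*rect(plane(d,b,.008)))
    v,u=np.mgrid[:384,:512];Z=d["depth"];W=np.linalg.inv(d["camera_from_world"])
    P=np.stack([(u-d["cx"])/d["fx"]*Z,(v-d["cy"])/d["fy"]*Z,Z],-1)@W[:3,:3].T+W[:3,3]
    Q=(abs(P[...,0]-C[0])<.12)&(abs(P[...,1]-C[1])<.1)
    s=d["pixels"].astype(int); white=Q&(s[...,0]-s[...,2]<22)&(s.sum(2)>240)&(P[...,2]>.009)
    for b in blobs(white): print(n,"white",*rect(plane(d,b,.014)))
    q=P[white&(P[...,2]<.025)]; A=np.c_[q[:,:2],np.ones(len(q))]; print("plane",np.linalg.lstsq(A,q[:,2],rcond=None)[0],q[:,2].mean())
print(r.current_t())
E
```

```text
contact z 0.04499999999999999 7.6760059591792436 [-0.1873236   0.30031043  0.03926877]
[-0.84353783  0.53287353 -0.75899382]
top yellow [140. 208.] [590.8 241.6] [74.7  9.9] -86.2
top yellow [262. 189.] [632.8 -19.1] [35.3 34.7] 0.2
top yellow [180. 123.] [781.5 163.7] [33.4 32.5] -89.7
top wood [635.1 245.3] [179.1 138.8] 3.3
top white [575.7 240.5] [85.7 29.1] -87.0
top white [655.9 245.6] [108.9  89.1] 3.7
plane [-0.00050419 -0.00066694  0.01465991] 0.01417488695215994
scene yellow [328. 308.] [806.2 165.5] [32.  31.3] -75.0
scene yellow [386. 210.] [590.9 243.2] [74.  10.7] -88.6
scene yellow [250. 207.] [651.4 -14.6] [36.9 34.2] -25.2
scene wood [637.3 245.6] [180.5 139.7] 3.3
scene white [653.1 244.8] [117.7  88. ] 3.2
scene white [588.3 243.3] [56.5 14.6] -87.4
plane [-0.00213301  0.0027156   0.01580336] 0.015074771705083957
18.05
```

View pics/top5.png

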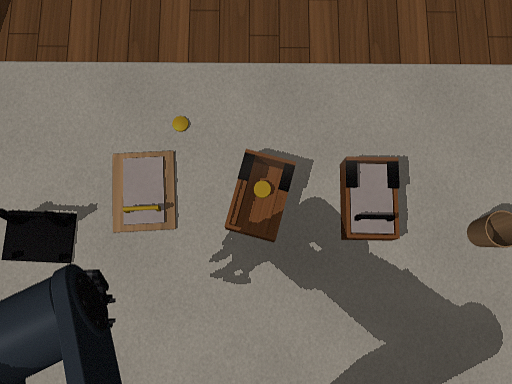

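```bash
python3 -c "
from cell import r
print(r.current_contact_force(),r.current_t()); r.hand_in()"
```

```text
[ 0.0969621  -0.29074703 -0.56437968] 18.05
the job is handed in; nothing more can be done
```

The yellow-handled lid is off its box and lying flat, handle up, in the middle of the bamboo coaster. I handed the job in at about 18 s; no verdict is reported.

- **Opening:** I gripped the yellow bar and tilted the lid 5.4° about its rear edge, raising the handle about 11 mm over the lip. I then drew it out about 90 mm towards the front, lifting only after 64 mm. Wrist forces read at each step stayed under 2 N.
- **Placing:** I lowered the lid onto the coaster until contact, at about 8 N, then released it and backed the arm away.
- **Final position:** The lid's centre is at about (636, 245) mm against the coaster's (636, 245), so within about 2 mm. The two camera views differ by up to 2 mm. The lid's yaw matches the coaster's to within about 0.5°, and its top surface reads level at z ≈ 14–15 mm.
- **Bystander:** The black-handled lid looks unmoved in its box, judged from the pictures and not measured again. The gripper touches nothing.

No check failed.

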